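# Unload the trimming dies and start the next cycle

## Robot

A 7-joint arm with a two-finger parallel gripper is mounted at the origin on the work surface. World frame = base frame: x ahead of the robot, y to its left, z up, the work surface at z = 0. Lengths are in m, angles in rad, forces in N, time in s.
With the tool pointing down it reaches from about 0.4 to 0.9 m from the base axis. Payload 5.6 kg.
Tool frame: the origin (TCP) lies midway between the tips of the shut fingers; the grasp point (between the pads) lies 19 mm behind it; y points along the fingers, z is the direction in which the jaws open and shut, and the axes are right-handed (so a half turn about y gives the same grasp; the last joint's range is limited). The gripper opens to 92 mm and grips with 3 to 60 N. Pads are 20 mm wide; open, the fingers measure 128 mm over their backs; the gripper's body (75 mm by 189 mm) begins 69 mm behind the grasp point.
Start: joints at [1.151, 0.468, -0.012, 1.603, 0.006, 1.071, -0.056], TCP at [0.239, -0.604, 0.215] pointing down, gripper open.
Joint ranges: [-2.53, 2.53], [-0.31, 2.02], [-1.57, 1.55], [0.28, 2.44], [-1.29, 4.43], [0.15, 1.84], [-2.92, 2.92]. Speed limits (rad/s): [2.57, 2.57, 3.14, 3.14, 3.14, 3.14, 3.14].

## Interface

Orientations are given as a 3x3 rotation matrix whose columns are the frame's x, y, z axes.
In Python, from station import env, effector, solver, viewer, workorder, search_frame, tip_of gives the robot as it stands. Calls block until the motion is done:
- env.reach(position, orientation): joint-space move of the TCP to a pose.
- env.movel(position, frame=None, rate=0.15): straight line of the TCP; frame=None keeps the orientation; rate is the mean speed in m/s.
- env.goto_joints(angles): joint-space move.
- effector.release() and effector.grasp(squeeze=None): open the fingers fully, or close them until they stop; squeeze is the grip in N (None keeps the last).
- env.pause(seconds).
- solver.inverse_kinematics(position, orientation): joint angles nearest the present ones, or None.
- env.sense(): the state.
- viewer.read_camera(name): name is "scene" or "side" or "wrist"; returns (picture, depth): 400x640x3 uint8, red, green, blue; 400x640 float32, m along the optical axis (not along the pixel's ray), 0 where there is no reading.
- viewer.camera_info(name): a dict with "intrinsics" (3x3 intrinsics, pixels), "eye" and "rotation" of the camera in the world; the wrist camera has in their place "T_tool_cam" (4x4, takes a point from camera to tool coordinates, whose origin is the TCP and whose axes are the tool frame's). Camera axes: x right, y up, looking along -z (the intrinsics and any distortion apply to the point x, -y, -z); pixel columns grow to the right and rows downward; lengths in m; the calibration is good to about 2 mm. A picture is of the moment at which its call begins: read the wrist's pose just before it. camera_info takes no time and is no camera call.
A pose or a line that the arm cannot do raises env.PlanningError and nothing moves.
- workorder.finish_job(): hands the job in, once; it reports no verdict.
Trained networks look in the newest picture that a camera, given by its name, has taken for a name from the list of things; names that differ only in an ending like _2 or _b are one class to them, and where a whole thing is asked for, a point or a joint stands for the part that bears it (a point fixed in the world has none). Each returns a list of dicts, best first, with "score" (0 to 1); they miss things now and then, are a little off and sometimes report something else, mostly with a low value. They report only what shows in the picture. A call takes as long as a camera call. They do not tell look-alikes from the thing itself.
- search_frame(camera, name): "at" ([x, y, z] in m, in world coordinates, good to about 4 mm: the middle of the surface that is visible of it).
- tip_of(camera, name): "at" ([x, y, z] in m, in world coordinates, good to about 4 mm: a listed point, or the origin of a listed thing).
The state is a dict: "t": time; "joint_positions": joint angles; "joint_velocities": joint speeds; "tau": joint torques, N m; "ee_pos": TCP position; "tcp_rot": TCP orientation; "wrist_force": force on the tool from outside, world axes, zero at the start; "moment": the same for the moment, N m; "gripper_width": finger opening in m.
Only numpy, scipy, OpenCV 4.12 (cv2) and the standard library are available. Lean on these libraries where they do the work, as an engineer would, in place of code of your own. Each camera call takes 0.05 s, during which the arm holds its last target.

## Task

First press the yellow button fully down and let it come out again, to confirm that the cycle has ended. Then lift every bracket out of the dies and put them all into the blue tote, each lying on the tote's floor and none on top of another, and press both orange die covers down until their catches hold them shut. With the parts in the tote and both covers latched, press the green button fully down and release it; leave the other things on the bench where they are.

Things in the scene. Friction and masses are not known exactly. Their poses are not given: they have to be found in the camera images.
- die_a: dark steel die block, fixed, 160 (x) x 180 (y) x 45 mm high, origin at the centre of its underside, upright. Two open rectangular cavities 74 x 60 x 12 mm deep in its top, centred at x = +8 mm, y = -44 and +44 mm of its frame. Its orange cover is hinged along its -x edge (x = -80 mm, height 45 mm) and closes down towards +x; a sprung brass roller catch is on its +x face
- cover_a (a joint): hinge angle of the orange cover of die_a, rad: 0 = fully shut, flat on the die; about 0.09 = resting on the catch, not latched; 1.6 to 1.8 = standing open as found; 1.85 = stop. The hinge is stiff (0.2 N m): the cover stays where it is left. The last 15 mm at the edge go over the spring catch and take about 10 N; then it stays shut
- cover_a_hinge (a point): middle of the hinge line of cover_a, at 45 mm height; the frame turns with the cover: x from hinge to free edge, y along the hinge, z out of the outer face. Plate 160 mm from hinge to edge, 170 mm wide, outer face at z = 7 mm; a lip at the middle of the free edge reaches 15 mm further and 22 mm to the inner side
- cover_a_edge (a point): middle of the free edge of cover_a, on the outer face (160 mm from the hinge); axes as for the hinge
- die_b: dark steel die block, fixed, 160 (x) x 180 (y) x 45 mm high, origin at the centre of its underside, upright. Two open rectangular cavities 74 x 60 x 12 mm deep in its top, centred at x = +8 mm, y = -44 and +44 mm of its frame. Its orange cover is hinged along its -x edge (x = -80 mm, height 45 mm) and closes down towards +x; a sprung brass roller catch is on its +x face
- cover_b (a joint): hinge angle of the orange cover of die_b, rad: 0 = fully shut, flat on the die; about 0.09 = resting on the catch, not latched; 1.6 to 1.8 = standing open as found; 1.85 = stop. The hinge is stiff (0.2 N m): the cover stays where it is left. The last 15 mm at the edge go over the spring catch and take about 10 N; then it stays shut
- cover_b_hinge (a point): middle of the hinge line of cover_b, at 45 mm height; the frame turns with the cover: x from hinge to free edge, y along the hinge, z out of the outer face. Plate 160 mm from hinge to edge, 170 mm wide, outer face at z = 7 mm; a lip at the middle of the free edge reaches 15 mm further and 22 mm to the inner side
- cover_b_edge (a point): middle of the free edge of cover_b, on the outer face (160 mm from the hinge); axes as for the hinge
- bracket0: loose cast aluminium bracket, 0.21 kg: foot 70 (x) x 56 (y) x 12 mm, with an upright rib 60 (x) x 14 (y) mm on its middle, 52 mm high in all; origin at the centre of the foot's underside, z up. At the start it sits in a cavity of die_a (the rib stands 40 mm clear of the die's top), or it is absent (None) in some runs
- bracket1: loose cast aluminium bracket, 0.21 kg: foot 70 (x) x 56 (y) x 12 mm, with an upright rib 60 (x) x 14 (y) mm on its middle, 52 mm high in all; origin at the centre of the foot's underside, z up. At the start it sits in a cavity of die_a (the rib stands 40 mm clear of the die's top), or it is absent (None) in some runs
- bracket2: loose cast aluminium bracket, 0.21 kg: foot 70 (x) x 56 (y) x 12 mm, with an upright rib 60 (x) x 14 (y) mm on its middle, 52 mm high in all; origin at the centre of the foot's underside, z up. At the start it sits in a cavity of die_b (the rib stands 40 mm clear of the die's top), or it is absent (None) in some runs
- bracket3: loose cast aluminium bracket, 0.21 kg: foot 70 (x) x 56 (y) x 12 mm, with an upright rib 60 (x) x 14 (y) mm on its middle, 52 mm high in all; origin at the centre of the foot's underside, z up. At the start it sits in a cavity of die_b (the rib stands 40 mm clear of the die's top), or it is absent (None) in some runs
- tote: blue open plastic tote, loose, 1.2 kg, 200 x 200 x 65 mm high, walls and floor 5 mm, origin at the centre of its underside; empty at the start
- console: grey push-button box, fixed, 130 (x) x 190 (y) x 45 mm high, origin at the centre of its underside; carries the two push buttons, which change places from run to run
- ack (a joint): travel of the yellow push button, m: 0 = out, 0.008 = fully down; its spring takes 5 N when fully down and pushes it out again
- ack_top (a point): centre of the top face of the yellow push button, 40 mm in diameter, 20 mm above the console's top when out; moves with the button
- start (a joint): travel of the green push button, m: 0 = out, 0.008 = fully down; its spring takes 5 N when fully down and pushes it out again
- start_top (a point): centre of the top face of the green push button, 40 mm in diameter, 20 mm above the console's top when out; moves with the button
- sleeve0: bystander, to be left alone: steel sleeve, 64 mm diameter, 30 mm high; origin on its underside
- sleeve1: bystander, to be left alone: steel sleeve, 64 mm diameter, 30 mm high; origin on its underside
- slug: bystander, to be left alone: aluminium slug, 60 mm diameter, 28 mm high; origin on its underside
- driver: bystander, to be left alone: screwdriver with a red handle, 200 mm long, lying; origin on its underside
- spanner: bystander, to be left alone: steel spanner, 190 mm long, lying; origin on its underside
- oil: bystander, to be left alone: white oil bottle with red cap, 52 mm diameter, 130 mm high; origin on its underside
There are look-alikes about, which are no part of the job. Leave any purple look-alike of the bracket2 alone. What is shaped like the bracket1 but pink is not meant.

How it is judged:
By the outcome, as a careful person would: the job done as asked, in the order asked, and still so for the second after the job is handed in, with the robot touching nothing.
Of bracket0, bracket1, bracket2, bracket3 only 2 to 4 are there at a start; the rules pass over those that are not, and their reading is None.
At some moment in a run one of tote may be knocked a few centimetres aside while the robot is not near it.
Once in a run the grip may slacken for a moment while it holds something.
It also fails if it takes over 210 s, if anything falls off the work surface, if the arm or the gripper's body presses on something with over 40 N, if the wrist force passes 120 N, or if a joint passes its speed limit or range.

## Working session

There is one attempt and no reset: what is moved stays moved. The work goes in short steps, each a Python script; the robot and the scene stay as the last script left them, time stands still between calls to the robot, and variables do not carry over. Pictures are saved under pics/ and viewed, and the job is handed in when it is done.

```bash
mkdir -p pics; ls
cat > h.py <<'E'
import numpy as np, cv2
from station import env, effector, solver, viewer, workorder, search_frame, tip_of
def snap(cam,fn):
    s=env.sense(); im,d=viewer.read_camera(cam)
    cv2.imwrite('pics/'+fn,im[:,:,::-1]); return im,d,s
def pose(cam,s=None):
    c=viewer.camera_info(cam); K=np.array(c['intrinsics'])
    if cam=='wrist':
        T=np.eye(4);T[:3,:3]=s['tcp_rot'];T[:3,3]=s['ee_pos'];T=T@np.array(c['T_tool_cam'])
        return K,T[:3,:3],T[:3,3]
    return K,np.array(c['rotation']),np.array(c['eye'])
def cloud(cam,d,s=None):
    K,R,e=pose(cam,s); v,u=np.mgrid[0:d.shape[0],0:d.shape[1]]
    x=(u-K[0,2])/K[0,0]*d; y=(v-K[1,2])/K[1,1]*d
    P=np.stack([x,-y,-d],-1)@R.T+e; P[d<=0]=np.nan; return P
E
python3 - <<'E'
from h import *
np.set_printoptions(precision=4,suppress=True)
for c in ['scene','side','wrist']:
    im,d,s=snap(c,c+'0.png'); print(c,{k:np.array(v).tolist() if not isinstance(v,(str,)) else v for k,v in viewer.camera_info(c).items()})
    np.savez(f'{c}0.npz',d=d)
    if c!='wrist':
        for n in ['ack_top','start_top','die_a','cover_a_edge','cover_a_hinge','bracket0','tote','console']:
            r=tip_of(c,n); print(n,[(np.round(x['at'],3).tolist(),round(x['score'],2)) for x in r])
print(env.sense())
E
```

```text
pics
scene {'intrinsics': [[400.8645632070579, 0.0, 320.892311058761], [0.0, 400.8645632070579, 196.74383561484933], [0.0, 0.0, 1.0]], 'eye': [1.4571637349964308, -0.5361492979973728, 1.1246661056679805], 'rotation': [[0.5301593513590818, -0.5924136673568202, 0.6066111677964399], [0.847698489054196, 0.3858473864687304, -0.3640454175106224], [-0.01839385282508816, 0.707225452797121, 0.7067487708472905]]}
ack_top [([0.488, 0.342, 0.069], 0.59), ([0.516, -0.382, 0.005], 0.53)]
start_top [([0.5, 0.432, 0.067], 0.61)]
die_a [([0.578, -0.136, -0.002], 0.74), ([0.56, 0.118, 0.005], 0.56), ([0.754, -0.099, -0.001], 0.31)]
cover_a_edge [([0.458, -0.136, 0.198], 0.84), ([0.506, 0.384, 0.002], 0.47)]
cover_a_hinge [([0.5, -0.135, 0.047], 0.97), ([0.472, 0.113, 0.206], 0.73), ([0.563, 0.115, 0.003], 0.34)]
bracket0 [([0.573, 0.075, 0.032], 0.8), ([0.585, -0.094, 0.032], 0.78), ([0.716, -0.33, -0.001], 0.53), ([0.386, -0.024, 0.002], 0.43)]
tote [([0.514, -0.379, 0.006], 0.89)]
console [([0.505, 0.388, 0.001], 0.69)]
side {'intrinsics': [[389.23865387980953, 0.0, 322.6364782099789], [0.0, 389.238
[... 1269 characters left out ...]
99999659031983, 0.0002600671727362822, -2.363613131890614e-05, -0.0008253404578874024], [0.0, 0.0, 0.0, 1.0]]}
{'t': 0.95, 'joint_positions': array([ 1.151 ,  0.4675, -0.0116,  1.6027,  0.006 ,  1.0714, -0.0563]), 'joint_velocities': array([-0.0008, -0.0002,  0.0016, -0.0002, -0.0006,  0.0025,  0.0012]), 'tau': array([ -0.0002, -52.0415,  -0.0125, -24.406 ,  -0.0566,   0.0113,
         0.0001]), 'ee_pos': array([ 0.2391, -0.6044,  0.2146]), 'tcp_rot': array([[-0.9299, -0.    ,  0.3679],
       [-0.3679, -0.0001, -0.9299],
       [ 0.0001, -1.    ,  0.0001]]), 'wrist_force': array([ 0.8125, -0.3353,  0.605 ]), 'moment': array([ 0.0342, -0.0302, -0.0065]), 'gripper_width': 0.09185769781474502}
```

View pics/scene0.png

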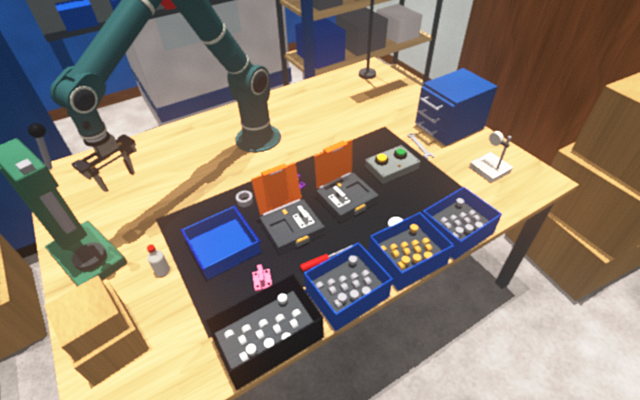

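View pics/side0.png

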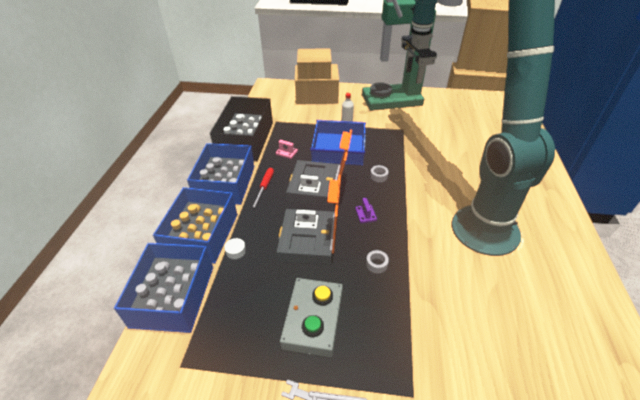

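Run:
```python
import cv2,numpy as np
a=cv2.imread('pics/scene0.png')[130:300,170:440]; b=cv2.imread('pics/side0.png')[110:360,220:420]
cv2.imwrite('pics/c1.png',cv2.resize(a,None,fx=2.9,fy=2.9,interpolation=cv2.INTER_CUBIC))
cv2.imwrite('pics/c2.png',cv2.resize(b,None,fx=2.4,fy=2.4,interpolation=cv2.INTER_CUBIC))
```

```text
(no output)
```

View pics/c1.png

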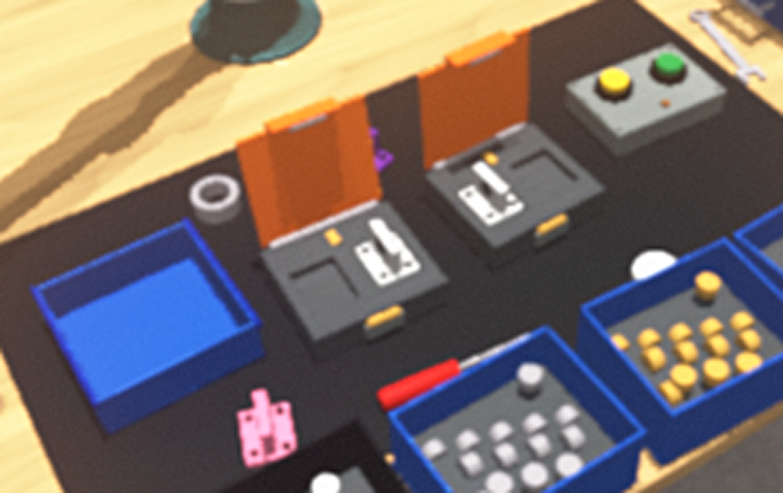

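View pics/c2.png

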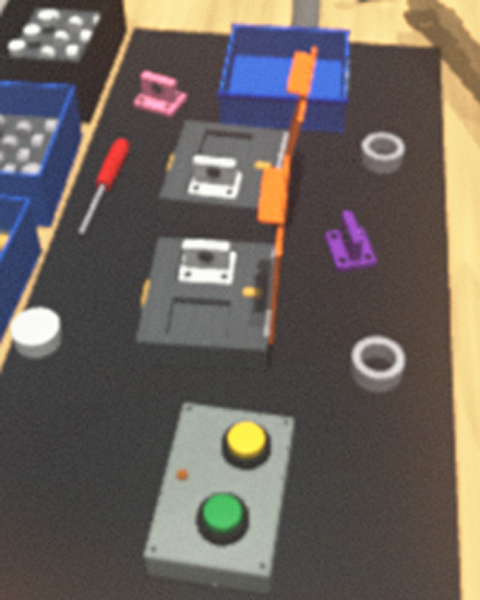

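```bash
cat > est.py <<'E'
from h import *
def rect(P,lo,hi,c,r):
    m=(P[...,2]>lo)&(P[...,2]<hi)&(np.hypot(P[...,0]-c[0],P[...,1]-c[1])<r)
    q=P[m]
    if len(q)<5: return None
    (x,y),(w,h),a=cv2.minAreaRect((q[:,:2]*1000).astype(np.float32))
    return len(q),round(x,1),round(y,1),round(w,1),round(h,1),round(a,1),round(float(np.median(q[:,2])),4)
E
python3 - <<'E'
from est import *
for c in ['scene','side']:
    P=cloud(c,np.load(c+'0.npz')['d'])
    for n,a in dict(dieA=(.035,.052,(.6,-.136),.12),dieB=(.035,.052,(.58,.115),.12),brA=(.072,.095,(.588,-.093),.05),brB=(.072,.095,(.573,.075),.05),tote=(.055,.075,(.513,-.383),.16),cons=(.035,.052,(.505,.387),.13),btn=(.060,.075,(.488,.34),.03),btn2=(.060,.075,(.5,.43),.03),covA=(.06,.23,(.47,-.136),.10),covB=(.06,.23,(.47,.113),.1)).items():
        print(c,n,rect(P,*a))
    for nm,y0 in (('A',-.136),('B',.115)):
        m=(P[...,2]>.06)&(P[...,2]<.2)&(abs(P[...,1]-y0)<.07)&(P[...,0]>.4)&(P[...,0]<.53)
        q=P[m]; f=np.polyfit(q[:,2],q[:,0],1); print('cov',nm,len(q),f, 'ang',np.pi/2-np.arctan(f[0]))
E
```

```text
scene dieA (1547, 579.6, -137.9, 181.9, 174.9, 88.0, 0.0458)
scene dieB (1272, 565.1, 113.9, 175.5, 184.9, 3.2, 0.0461)
scene brA (73, 591.0, -95.7, 15.8, 60.7, 85.1, 0.0849)
scene brB (78, 572.5, 70.1, 64.2, 19.5, 1.5, 0.0838)
scene tote (606, 513.6, -382.3, 207.6, 206.6, 1.7, 0.0643)
scene cons (774, 507.0, 382.9, 194.9, 139.3, 87.5, 0.046)
scene btn (64, 492.1, 340.4, 46.1, 43.4, 70.6, 0.0698)
scene btn2 (68, 503.6, 427.0, 35.6, 48.6, 84.0, 0.0689)
scene covA (1692, 507.7, -136.1, 171.3, 103.2, 85.4, 0.1409)
scene covB (1261, 511.0, 114.4, 88.0, 175.6, 4.7, 0.1425)
cov A 1215 [-0.19698029  0.50619492] ang 1.765286636409224
cov B 832 [-0.04373115  0.48505402] ang 1.6144996326463796
side dieA (1179, 580.0, -139.5, 186.0, 167.3, 87.5, 0.046)
side dieB (1909, 566.3, 112.9, 166.1, 185.4, 2.5, 0.0458)
side brA (104, 587.1, -93.1, 21.0, 60.2, 85.6, 0.084)
side brB (125, 572.3, 71.2, 59.2, 19.2, 7.3, 0.0841)
side tote (418, 512.2, -383.0, 204.2, 213.7, 1.4, 0.0643)
side cons (2720, 505.9, 383.4, 191.9, 130.3, 87.8, 0.0458)
side btn (191, 486.0, 340.8, 37.4, 49.8, 86.1, 0.0696)
side btn2 (226, 499.7, 429.2, 46.7, 43.7, 38.9, 0.0695)
side covA (282, 507.6, -137.1, 172.4, 104.1, 84.5, 0.2157)
side covB (449, 515.3, 111.9, 93.1, 174.0, 3.0, 0.2182)
cov A 49 [-0.18449586  0.50423999] ang 1.7532405897077505
cov B 35 [-0.04683953  0.47771128] ang 1.6176016475270283
```

```bash
cat >> h.py <<'E'
def R(yaw=0.):  # tool down, tool x = -X', jaws along Y'
    c,s=np.cos(yaw),np.sin(yaw)
    return np.array([[-c,0,s],[-s,0,-c],[0,-1,0]],float)
def st(tag=''):
    s=env.sense(); print(tag,'t',round(s['t'],2),'p',np.round(s['ee_pos'],4),'F',np.round(s['wrist_force'],1),'w',round(s['gripper_width'],4),flush=True); return s
def press(x,y,z0,zmin,yaw,fstop,step=.002):
    env.movel([x,y,z0],rate=.15)
    f0=env.sense()['wrist_force'][2]; z=z0
    while z>zmin:
        z-=step; env.movel([x,y,z],rate=.04); s=env.sense(); f=s['wrist_force'][2]-f0
        print(round(z,4),round(s['ee_pos'][2],4),round(f,1),flush=True)
        if f>fstop: break
    return z
E
python3 - <<'E'
from h import *
for p,y in [((.487,.339,.25),0),((.5,.429,.25),0),((.588,-.093,.2),0),((.513,-.383,.2),0),((.44,-.136,.19),0),((.44,.115,.19),0)]:
    print(p,solver.inverse_kinematics(np.array(p),R(y)))
effector.grasp(10)
env.movel([.239,-.604,.33],rate=.25); st()
env.reach(np.array([.487,.339,.30]),R(0)); st()
env.movel([.487,.339,.085],rate=.2); st()
E
```

```text
(0.487, 0.339, 0.25) [ 0.15313412  0.65921691 -1.20664137  1.65810385  0.64016454  1.28049309
 -2.74921293]
(0.5, 0.429, 0.25) [-0.09052311  0.7067268  -1.06944589  1.49452967  0.62935241  1.31477645
 -2.78999318]
(0.588, -0.093, 0.2) [ 0.30284674  0.40980846 -0.26046838  1.74231152  0.12183529  1.00523662
 -1.57322314]
(0.513, -0.383, 0.2) [ 0.61295569  0.46582809 -0.03245846  1.64101293  0.01695277  1.03502612
 -0.99549776]
(0.44, -0.136, 0.19) [ 0.48157416  0.19839148 -0.28305793  2.05915994  0.07072806  0.8929654
 -1.41141055]
(0.44, 0.115, 0.19) [ 0.37030075  0.26874812 -0.79082728  2.04708531  0.24005913  0.91728749
 -2.12078206]
 t 2.9 p [ 0.2389 -0.6037  0.3297] F [ 0.4  0.5 -0.7] w 0.0005
 t 6.3 p [0.4875 0.3384 0.2998] F [ 0.4  0.3 -0.2] w 0.0007
 t 7.53 p [0.4874 0.3397 0.0861] F [-0.1 -0.7  0.2] w 0.0006
```

Run:
```python
from h import *
press(.487,.339,.072,.052,0,14)
env.pause(.3); st()
env.movel([.487,.339,.10],rate=.1); st()
snap('side','ack.png')
```

```text
0.07 0.0704 -0.5
0.068 0.0683 1.4
0.066 0.0662 2.9
0.064 0.0642 3.8
0.062 0.0621 4.3
0.06 0.0613 12.7
0.058 0.0611 25.0
 t 9.82 p [0.4874 0.3394 0.0611] F [-3.2 -5.5 25.2] w 0.0003
 t 10.39 p [0.4869 0.3385 0.0997] F [ 0.3 -0.2  0. ] w 0.0006
```

Run:
```python
from est import *
effector.release()
env.movel([.487,.339,.30],rate=.25)
env.reach(np.array([.575,.073,.27]),R(.05))
im,d,s=snap('wrist','wB.png'); np.savez('wB.npz',d=d); st()
P=cloud('wrist',d,s)
print(rect(P,.072,.095,(.573,.073),.05)); print(rect(P,.040,.052,(.565,.115),.13))
```

```text
t 13.91 p [0.5745 0.0752 0.2703] F [-0.4  0.2 -0.6] w 0.0917
(850, 574.4, 72.0, 58.9, 15.6, 3.4, 0.0837)
(17927, 564.6, 115.6, 165.4, 180.4, 2.2, 0.044)
```

View pics/wB.png

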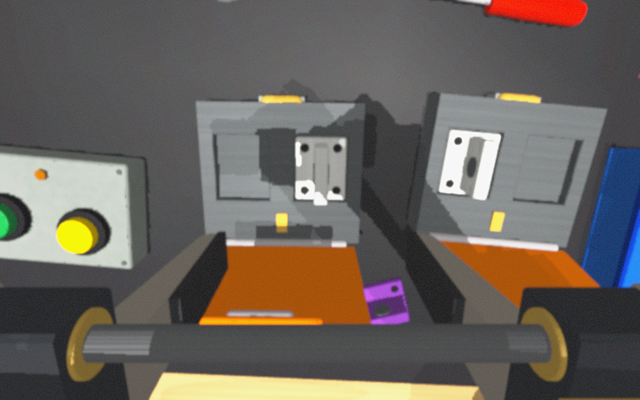

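Run:
```python
from est import *
Rb=R(.05)
env.movel([.5744,.0718,.12],Rb,rate=.2)
env.movel([.5744,.0718,.052],rate=.1); st()
effector.grasp(45); st('grip')
env.movel([.5744,.0718,.09],rate=.06); st('up')
env.movel([.5744,.0718,.26],rate=.2); st('up')
im,d,s=snap('wrist','g1.png')
im,d,s=snap('scene','s1.png'); P=cloud('scene',d); print('tote',rect(P,.055,.075,(.513,-.383),.17))
im,d,s=snap('side','s1b.png'); P=cloud('side',d); print('tote',rect(P,.055,.075,(.513,-.383),.17)); print([(np.round(r['at'],3),round(r['score'],2)) for r in tip_of('side','tote')])
```

```text
t 15.64 p [0.5747 0.0722 0.0523] F [ 0.4 -0.1  0.1] w 0.0915
grip t 16.8 p [0.5744 0.0717 0.052 ] F [-0.  -0.5  0.2] w 0.0137
up t 17.58 p [0.5742 0.0716 0.0899] F [-0.9 -0.2 -1. ] w 0.0133
up t 18.58 p [0.5737 0.0713 0.2588] F [ 0.5  0.8 -3.4] w 0.0139
tote (613, 513.0, -350.2, 209.4, 270.2, 1.5, 0.0644)
tote (386, 512.5, -385.6, 203.9, 217.7, 1.6, 0.0643)
[(array([ 0.514, -0.385,  0.002]), 0.93)]
```

View pics/g1.png

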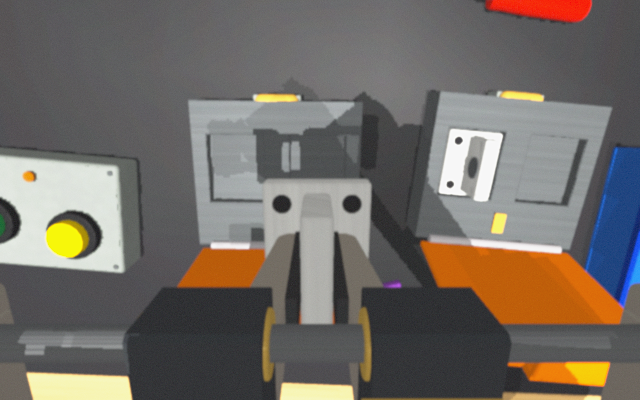

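View pics/s1.png

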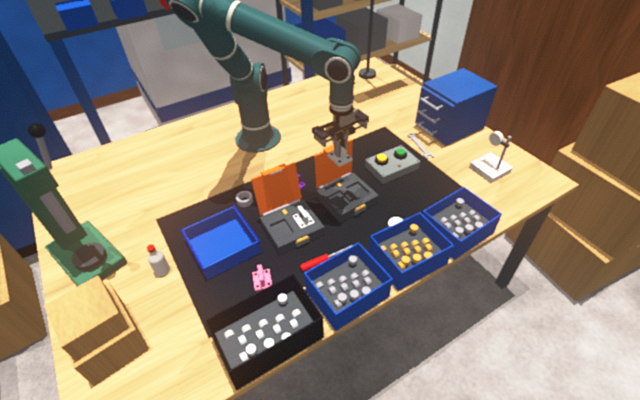

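Run:
```python
from est import *
env.movel([.5744,.0718,.29],rate=.2)
env.reach(np.array([.557,-.382,.27]),R(.026))
st()
im,d,s=snap('wrist','t1.png'); P=cloud('wrist',d,s); print('tote',rect(P,.055,.075,(.513,-.383),.17))
im,d,s=snap('scene','t1s.png'); P=cloud('scene',d); print('tote',rect(P,.055,.075,(.513,-.383),.17))
```

```text
t 20.75 p [ 0.5579 -0.3799  0.2704] F [ 0.1  0.1 -1.9] w 0.014
tote (4299, 515.8, -349.5, 198.9, 271.1, 1.5, 0.0635)
tote (605, 512.8, -350.0, 208.2, 271.1, 1.7, 0.0643)
```

View pics/t1.png

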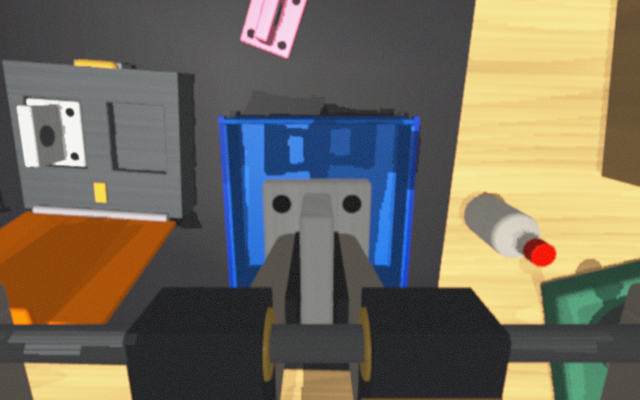

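Run:
```python
from est import *
env.movel([.557,-.382,.06],rate=.2); st()
env.movel([.557,-.382,.027],rate=.05); st()
effector.release(); st()
env.movel([.557,-.382,.27],rate=.2)
im,d,s=snap('wrist','t2.png'); P=cloud('wrist',d,s); print('tote',rect(P,.055,.07,(.513,-.383),.145)); print('br',rect(P,.03,.052,(.557,-.382),.05),rect(P,.052,.065,(.557,-.382),.05))
```

```text
t 22.05 p [ 0.558  -0.3823  0.0615] F [ 0.2  0.6 -1.1] w 0.0139
 t 22.86 p [ 0.5573 -0.3819  0.0272] F [-0.1 -0.6 -2.1] w 0.0141
 t 24.07 p [ 0.557 -0.382  0.027] F [-0.3  0.5 -0. ] w 0.0922
tote (6033, 513.0, -381.8, 206.3, 206.7, 1.5, 0.0632)
br (74, 566.8, -380.8, 40.0, 15.6, 1.5, 0.0477) (699, 557.2, -381.0, 59.2, 13.3, 1.6, 0.0557)
```

View pics/t2.png

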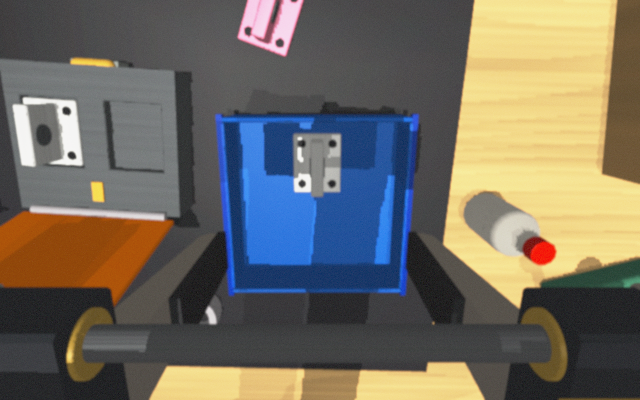

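Run:
```python
from est import *
env.reach(np.array([.588,-.094,.27]),R(-.06))
im,d,s=snap('wrist','wA.png'); P=cloud('wrist',d,s); st()
print(rect(P,.076,.095,(.588,-.094),.05)); print(rect(P,.040,.052,(.58,-.137),.13))
```

```text
t 26.65 p [ 0.5882 -0.0962  0.2696] F [-0.1  0.7  0.1] w 0.0916
(847, 589.1, -93.3, 16.3, 59.3, 86.8, 0.0837)
(18210, 578.3, -137.1, 180.6, 166.6, 87.8, 0.0439)
```

View pics/wA.png

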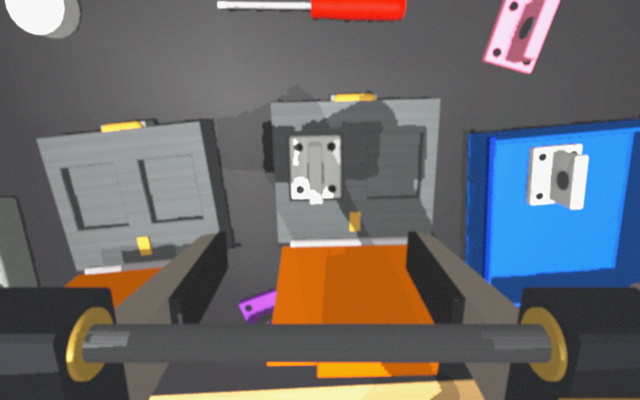

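Run:
```python
from est import *
Rb=R(-.05); x,y=.5888,-.0937
env.movel([x,y,.12],Rb,rate=.2)
env.movel([x,y,.052],rate=.1); st()
effector.grasp(45); st('grip')
env.movel([x,y,.09],rate=.06); st('up')
env.movel([x,y,.27],rate=.2); st('up')
env.reach(np.array([.468,-.384,.27]),R(.026)); st()
im,d,s=snap('wrist','t3.png'); P=cloud('wrist',d,s); print('tote',rect(P,.055,.07,(.513,-.383),.145)); 
im,d,s=snap('scene','t3s.png'); P=cloud('scene',d); print('tote',rect(P,.055,.075,(.513,-.383),.145))
```

```text
t 28.38 p [ 0.5892 -0.0934  0.0523] F [-0.4 -0.4 -0.5] w 0.0919
grip t 29.54 p [ 0.5888 -0.0939  0.052 ] F [-0.4 -0.  -0. ] w 0.0137
up t 30.32 p [ 0.5886 -0.0939  0.0898] F [ 1.1  0.4 -3. ] w 0.0139
up t 31.38 p [ 0.588  -0.0939  0.2687] F [ 0.2  0.7 -1.9] w 0.0137
 t 32.58 p [ 0.469  -0.3821  0.2701] F [ 0.1  0.5 -2.2] w 0.0135
tote (6437, 513.1, -381.9, 206.1, 206.9, 1.6, 0.0634)
tote (653, 513.4, -381.9, 207.3, 206.8, 1.4, 0.0636)
```

View pics/t3.png

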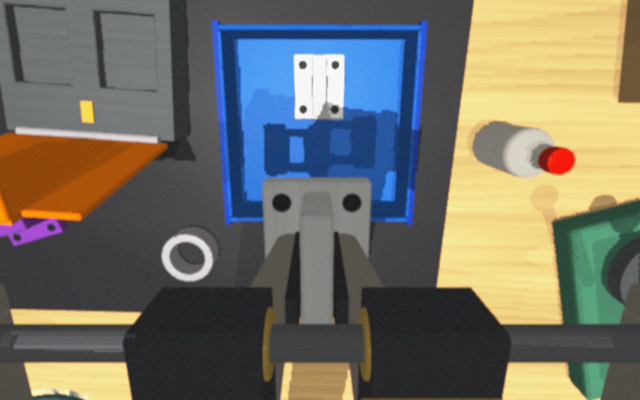

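Run:
```python
from est import *
env.movel([.468,-.383,.06],rate=.2); st()
env.movel([.468,-.383,.027],rate=.05); st()
effector.release(); st()
env.movel([.468,-.383,.3],rate=.2)
im,d,s=snap('wrist','t4.png'); P=cloud('wrist',d,s); print('tote',rect(P,.055,.07,(.513,-.383),.145)); print('br',rect(P,.05,.062,(.557,-.382),.05),rect(P,.050,.062,(.468,-.382),.045))
effector.grasp(20)
P=None
im,d,s=snap('scene','t4s.png'); P=cloud('scene',d)
# covers: lines in the local frame
for nm,y0 in (('A',-.136),('B',.115)):
    m=(P[...,2]>.06)&(P[...,2]<.2)&(abs(P[...,1]-y0)<.07)&(P[...,0]>.4)&(P[...,0]<.53)
    q=P[m]; f=np.polyfit(q[:,2],q[:,0],1); print('cov',nm,len(q),'ang',np.pi/2-np.arctan(f[0]),'x at .045',np.polyval(f,.045))
```

```text
t 33.88 p [ 0.4689 -0.3833  0.0613] F [-0.2 -0.4 -2.2] w 0.0139
 t 34.68 p [ 0.4682 -0.3829  0.0271] F [-0.1  0.3 -2.6] w 0.0137
 t 35.89 p [ 0.468 -0.383  0.027] F [ 0.4 -0.4 -0.4] w 0.0917
tote (6527, 517.3, -395.5, 205.9, 206.8, 1.5, 0.0632)
br (732, 560.8, -394.0, 58.5, 15.5, 2.0, 0.0559) (632, 472.8, -395.4, 59.7, 15.3, 1.6, 0.0558)
cov A 1221 ang 1.7689258325269888 x at .045 0.49761310215586535
cov B 838 ang 1.6106813264958455 x at .045 0.4825613677149501
```

View pics/t4.png

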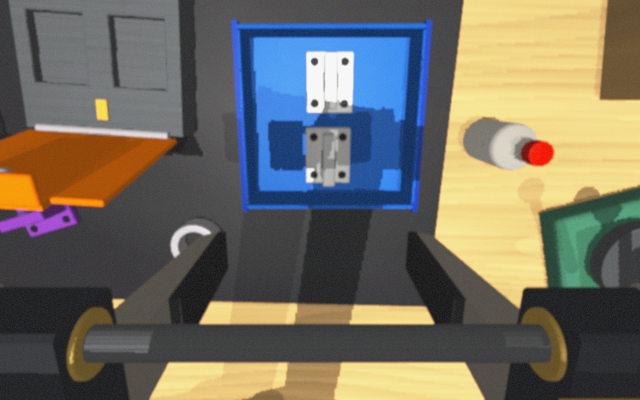

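```bash
cat > cover.py <<'E'
from h import *
def close(h,yaw,th0,r=.138):
    h=np.array(h); u=np.array([np.cos(yaw),np.sin(yaw)]); Rt=R(yaw)
    def P(s,z): return np.array([*(h+s*u),z])
    def tcp(th,off=0):
        s=r*np.cos(th)-.007*np.sin(th)-.010-off; z=.045+r*np.sin(th)+.007*np.cos(th); return P(s,z)
    a=tcp(th0,.04); top=a.copy(); top[2]=.30
    env.reach(top,Rt); st('top')
    env.movel(a,rate=.15); f0=st('down')['wrist_force']
    for th in np.append(np.arange(th0,.2,-.12),.16):
        env.movel(tcp(th),rate=.12); s=env.sense(); f=s['wrist_force']-f0
        print(round(th,2),np.round(s['ee_pos'],3),np.round(f,1),flush=True)
        if np.linalg.norm(f)>35: print('FORCE'); return
    p=tcp(.16); env.movel(p+[0,0,.03],rate=.15)
    return P
E
python3 - <<'E'
from cover import *
P=close((.499,-.133),-.05,1.77)
snap('side','cA.png'); st()
E
```

```text
top t 39.88 p [ 0.4155 -0.1304  0.3004] F [-0.2  0.2  1. ] w 0.0008
down t 40.83 p [ 0.4156 -0.1288  0.1795] F [-0.2 -0.2  0.5] w 0.0005
1.77 [ 0.455 -0.131  0.179] [0.1 0.5 0.2]
1.65 [ 0.471 -0.132  0.182] [-0.3  0.7 -1. ]
1.53 [ 0.488 -0.132  0.183] [ 0.1  1.3 -0.6]
1.41 [ 0.504 -0.133  0.182] [ 0.4  0.1 -0.6]
1.29 [ 0.52  -0.134  0.179] [ 0.2 -0.3 -0.9]
1.17 [ 0.536 -0.135  0.175] [-0.  -0.7 -0.8]
1.05 [ 0.551 -0.135  0.168] [-0.2  0.4  0. ]
0.93 [ 0.565 -0.136  0.16 ] [0.6 0.1 0.2]
0.81 [ 0.579 -0.137  0.15 ] [ 0.1 -0.2 -1.2]
0.69 [ 0.591 -0.137  0.138] [ 0.2  0.1 -0.6]
0.57 [ 0.601 -0.138  0.125] [-0.3  0.3 -0.2]
0.45 [ 0.61  -0.138  0.111] [0.2 0.8 0.7]
0.33 [ 0.617 -0.139  0.096] [ 0.1 -0.3 -0.8]
0.21 [ 0.622 -0.139  0.08 ] [-0.1  1.  -0. ]
0.16 [ 0.624 -0.139  0.074] [-0.2  0.1 -0.1]
 t 45.76 p [ 0.624  -0.1395  0.104 ] F [ 0.3 -1.1 -0.4] w 0.0006
```

View pics/cA.png

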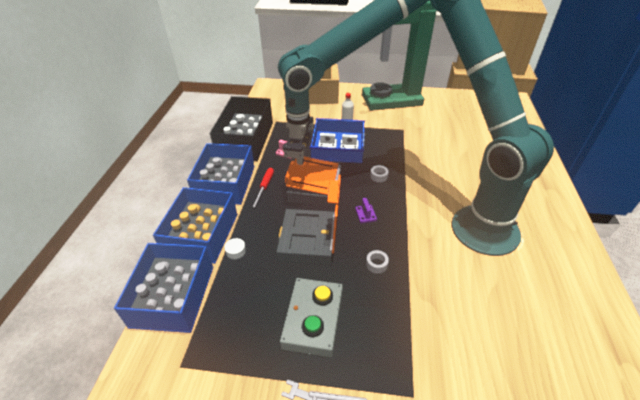

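Run:
```python
from cover import *
h=np.array([.499,-.133]);u=np.array([np.cos(-.05),np.sin(-.05)])
p=h+.148*u
press(p[0],p[1],.085,.046,0,28,.003)
env.pause(.2); st()
env.movel([p[0],p[1],.16],rate=.15)
im,d,s=snap('wrist','cA2.png'); P=cloud('wrist',d,s)
def plane(h,u):
    n=np.array([-u[1],u[0]]); q=P[np.isfinite(P[...,0])]; ss=(q[:,:2]-h)@u; tt=(q[:,:2]-h)@n
    m=(ss>.03)&(ss<.155)&(abs(tt)<.07)&(q[:,2]>.03)&(q[:,2]<.1); f=np.polyfit(ss[m],q[m,2],1); print(m.sum(),'z0',f[1],'slope',f[0])
plane(h,u)
```

```text
0.082 0.0821 0.4
0.079 0.0789 0.8
0.076 0.0758 -0.3
0.073 0.0727 -0.1
0.07 0.0698 1.0
0.067 0.0668 0.5
0.064 0.0647 5.2
0.061 0.062 5.2
0.058 0.0588 4.5
0.055 0.0542 -1.2
0.052 0.0523 6.0
0.049 0.0521 20.7
0.046 0.0519 36.8
 t 49.56 p [ 0.647  -0.1403  0.0519] F [-14.2  -1.2  36.2] w 0.0008
13209 z0 0.0513490054106876 slope -0.0027784555515656816
```

View pics/cA2.png

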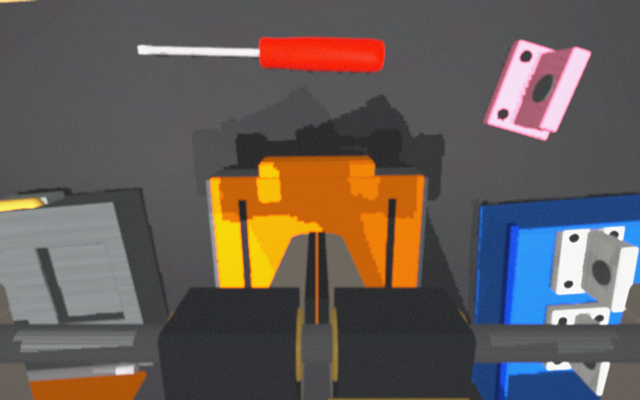

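Cover A snapped over its catch and now lies flat (slope about 0). Next is cover B.

Run:
```python
from cover import *
env.movel([.647,-.1404,.30],rate=.25)
P=close((.485,.1115),.045,1.62)
if P:
    p=P(.148,.085)
    press(p[0],p[1],.085,.048,0,25,.003)
    env.pause(.2); st()
    env.movel([p[0],p[1],.16],rate=.15)
    h=np.array([.485,.1115]);u=np.array([np.cos(.045),np.sin(.045)])
    im,d,s=snap('wrist','cB2.png'); P=cloud('wrist',d,s)
    n=np.array([-u[1],u[0]]); q=P[np.isfinite(P[...,0])]; ss=(q[:,:2]-h)@u; tt=(q[:,:2]-h)@n
    m=(ss>.03)&(ss<.155)&(abs(tt)<.07)&(q[:,2]>.03)&(q[:,2]<.1); f=np.polyfit(ss[m],q[m,2],1); print(m.sum(),'z0',f[1],'slope',f[0])
    env.movel([p[0],p[1],.30],rate=.25)
    im,d,s=snap('scene','s5.png'); P=cloud('scene',d)
    snap('side','s5b.png'); st()
```

```text
top t 52.49 p [0.4224 0.1078 0.3002] F [0.1 0.2 0.3] w 0.0005
down t 53.42 p [0.4219 0.109  0.1831] F [-0.3  0.5  0.6] w 0.0003
1.62 [0.461 0.111 0.183] [ 0.4 -0.2 -1. ]
1.5 [0.478 0.111 0.183] [-0.6 -0.3 -0.9]
1.38 [0.494 0.112 0.182] [-0.5 -0.4 -0.6]
1.26 [0.51  0.113 0.178] [-0.3  0.7 -1. ]
1.14 [0.526 0.113 0.173] [-0.1 -0.8 -0.6]
1.02 [0.541 0.114 0.166] [ 0.7 -0.1 -0.9]
0.9 [0.555 0.115 0.157] [-1.  -0.6 -1.4]
0.78 [0.568 0.115 0.147] [ 0.2 -0.7 -0.3]
0.66 [0.579 0.116 0.135] [ 1.3 -0.5 -0.3]
0.54 [0.589 0.116 0.122] [-0.2 -0.4 -0.7]
0.42 [0.598 0.117 0.107] [-0.4 -0.9  0.5]
0.3 [0.604 0.117 0.092] [0.7 0.3 0. ]
0.16 [0.61  0.117 0.073] [ 0.9 -0.9 -0.2]
0.082 0.0821 -0.8
0.079 0.079 -0.6
0.076 0.0758 0.3
0.073 0.0727 0.2
0.07 0.0697 0.0
0.067 0.0668 0.2
0.064 0.0646 4.5
0.061 0.0619 5.4
0.058 0.0587 4.1
0.055 0.0542 -0.2
0.052 0.0523 4.6
0.049 0.0521 22.3
0.046 0.0518 38.3
 t 61.58 p [0.633  0.1185 0.0518] F [-13.7  -6.8  38.5] w 0.0006
13139 z0 0.05139356046605332 slope -0.0031489914921017377
 t 63.34 p [0.632  0.1174 0.2975] F [ 0.1 -0.9 -0.3] w 0.0004
```

Run:
```python
import cv2
a=cv2.imread('pics/s5.png')[120:300,150:450]; b=cv2.imread('pics/s5b.png')[90:340,180:430]
cv2.imwrite('pics/s5c.png',cv2.resize(a,None,fx=2.6,fy=2.6)); cv2.imwrite('pics/s5d.png',cv2.resize(b,None,fx=2.4,fy=2.4))
```

```text
(no output)
```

View pics/s5c.png

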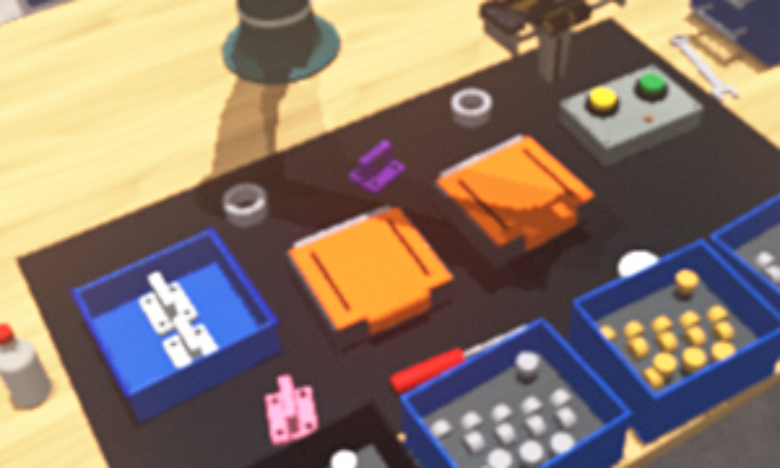

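View pics/s5d.png

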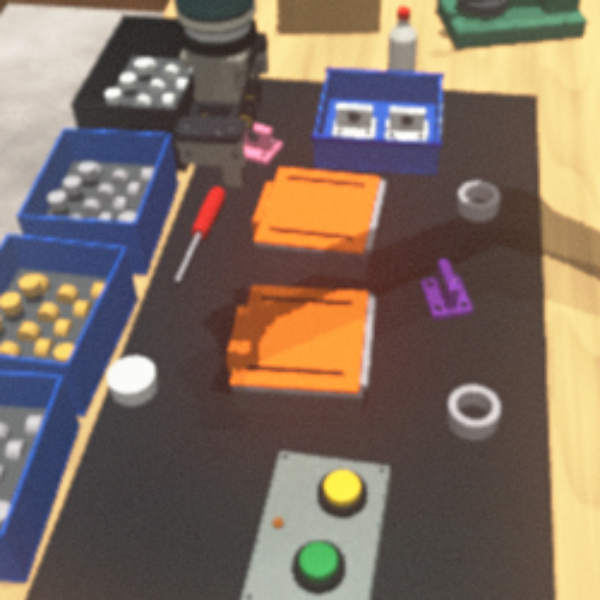

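Run:
```python
from h import *
env.reach(np.array([.5,.429,.25]),R(0)); st()
env.movel([.5,.429,.085],rate=.15)
press(.5,.429,.072,.052,0,14)
env.pause(.3); st()
env.movel([.5,.429,.12],rate=.1)
env.movel([.5,.429,.28],rate=.2)
snap('scene','s6.png'); snap('side','s6b.png'); st()
```

```text
t 64.63 p [0.5016 0.4276 0.2498] F [-0.3 -0.7  0.2] w -0.0001
0.07 0.0703 -0.4
0.068 0.0684 2.0
0.066 0.0663 2.2
0.064 0.0642 2.8
0.062 0.0622 4.9
0.06 0.0614 11.6
0.058 0.0612 22.1
 t 68.18 p [0.5003 0.4294 0.0612] F [-2.2 -4.  21.9] w 0.0004
 t 70.0 p [0.4997 0.4283 0.2782] F [-0.2 -0.5  0.1] w 0.0005
```

View pics/s6.png

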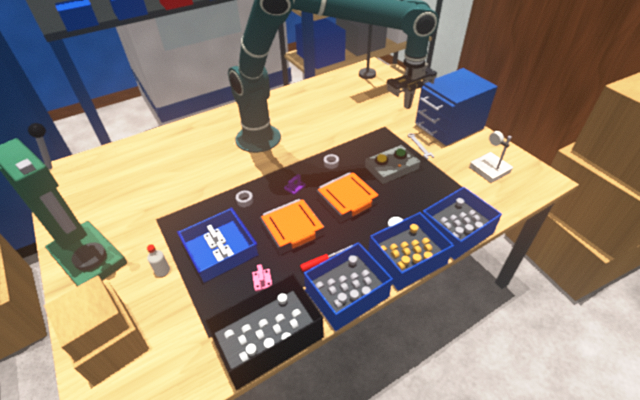

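View pics/s6b.png

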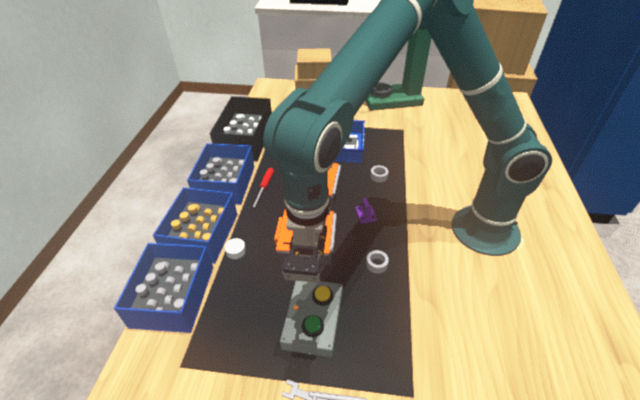

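Run:
```python
from h import *
print(workorder.finish_job())
```

```text
the job is handed in; nothing more can be done
None
```

The job is done and handed in at about 70 s on the robot's clock, with the robot touching nothing; the hand-in gave no verdict.

- **Yellow button:** I pressed it first, down to its hard stop. It was out again in the next picture.
- **Brackets:** Two were present, one in each die. Both stand upright side by side on the tote floor, clear of each other.
- **Covers:** I pressed both past their catches. The force rose to about 5 N, dropped as each catch snapped over, and the plate then met a hard stop. The depth camera showed both lying flat.
- **Green button:** I pressed it last, down to its hard stop, and the finger lifted clear with no force left on it. I did not measure that it came back out. The last picture shows it in shadow.
- **Other items:** The tote was knocked about 14 mm aside just after the second bracket was placed. The brackets moved with it and stayed in place. The pink and purple look-alikes and the other bench items were not touched.

No check failed. Two early tote measurements were off because they included part of die A's open cover. I narrowed the search area, and the readings before the second placing were consistent.

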